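# Start up the fluorescence microscope at its switched socket strip

### The arm

A 7-joint arm with a two-finger parallel gripper is mounted at the origin on the work surface. World frame = base frame: x ahead of the robot, y to its left, z up, the work surface at z = 0. Lengths are in m, angles in rad, forces in N, time in s.
With the tool pointing down it reaches from about 0.425 to 0.975 m from the base axis. Payload 16.7 kg.
Tool frame: the origin (TCP) lies midway between the tips of the shut fingers; the grasp point (between the pads) lies 19 mm behind it; y points along the fingers, x is the direction in which the jaws open and shut, and the axes are right-handed (so a half turn about y gives the same grasp; the last joint's range is limited). The gripper opens to 85 mm and grips with 20 to 120 N. Pads are 22 mm wide; open, the fingers measure 114 mm over their backs; the gripper's body (76 mm by 85 mm) begins 54 mm behind the grasp point. The pads swing forward as they close: fully open they stand 13 mm farther back than shut.
Start: joints at [-1.28, 0.426, 0.074, 1.606, -0.034, 1.111, -0.067], TCP at [0.287, 0.611, 0.208] pointing down, gripper open.
Joint ranges: [-2.85, 2.85], [-0.5, 2.14], [-1.23, 1.37], [0.21, 2.46], [-1.02, 4.16], [0.16, 2.05], [-2.73, 2.73]. Speed limits (rad/s): [1.89, 1.89, 2.39, 2.39, 3.01, 3.01, 3.01].

### API

Orientations are given as a unit quaternion [x, y, z, w].
In Python, from station import ctrl gives the robot as it stands.
- The arm moves only by the tool step_arm, never from a script. Its arguments are lists of equal length, an entry for each row: "claw": the opening, from 0 (shut) to 1 (fully open); "travel": the shift along the tool's x, y, z in mm, a list of three; "twist": the turn, a rotation vector about the tool's x, y, z in rad, a list of three. A call has 1 to 10 rows; each row is the pose to reach, as a shift and turn from the pose commanded when the call began, along the tool's axes at that moment; what a row does not reach only later rows make up. A row lasts 1/8 s, in which the tool goes at most 62.5 mm and 10.7 degrees, less where a joint would pass 70% of its speed; a pose out of reach is approached as far as the arm can. A call with a gripper value outside its range is refused whole. The fingers move at their own pace and stop on an object; "newtons" is the grip in N (left out, the last holds). Time passes only in rows, so rows that repeat a pose let the fingers close. It gives the time, the measured TCP pose, the force and the opening at its end, in the units of the state.
- ctrl.read_state(): the state, without advancing time (a new reading comes with each control period).
- ctrl.capture(name): name is "scene" or "top"; returns the picture (384x512x3 uint8, red, green, blue); there is no depth.
- ctrl.camera_model(name): a dict with "camera_matrix" (3x3 intrinsics, pixels), "k1" (the pictures are not rectified: a ray, as slopes to the right and down, at radius r is drawn at 1 + k1 r^2 times it, then the intrinsics apply), "world_from_camera" (4x4, takes a point from camera to world coordinates). Camera axes: x right, y up, looking along -z (the intrinsics and any distortion apply to the point x, -y, -z); pixel columns grow to the right and rows downward; lengths in m; the calibration is good to about 2 mm. A picture is of the moment at which its call begins. camera_model takes no time and is no camera call.
- ctrl.finish_job(): hands the job in, once; it reports no verdict.
The state is a dict: "time": time; "joint_positions": joint angles; "qvel": joint speeds; "tau": joint torques, N m; "tool_pos": TCP position; "tool_rot": TCP orientation; "force": force on the tool from outside, world axes, zero at the start; "torque": the same for the moment, N m; "finger_gap": finger opening in m.
Only numpy, scipy, OpenCV 4.12 (cv2) and the standard library are available. Lean on these libraries where they do the work, as an engineer would, in place of code of your own. Each camera call takes 0.05 s, during which the arm holds its last target. There are 200 camera calls.

### The job

Start up the fluorescence microscope at its socket strip: with a fingertip, lightly press fully on first the switch of the lamp supply (big round plug), then that of the microscope stand (small flat plug), then that of the camera (large block adaptor). The lamp has to be on before the other two, because its ignition pulse can damage them. Leave the other two switches as they are, and do not pick up, shove or knock over anything that stands around.

Things in the scene. Friction and masses are not known exactly. Their poses are not given: they have to be found in the camera images.
- strip: Fixed socket strip: aluminium, 440 mm long with its end feet, 100 mm deep, 40 mm high. Origin: centre of its underside, on the bench; x across it towards the plug side, away from the robot; y along it; z up. Five ways sit on top, 68 mm apart along y, in any order. A way has its rocker switch 30 mm in front (-x) and its socket 20 mm behind (+x) the centre line; the plug tells what it feeds.
- way_lamp: Way (white plate 64 x 96 mm, top 44 mm above the bench) of the lamp supply: big round plug, 50 mm diameter, 34 mm tall in its socket. Plugs begin 35 mm behind the spot to press. Origin: centre of its underside, on the strip's centre line; axes as the strip's.
- lamp_switch (a joint): Rocker on way_lamp, 28 mm long across the strip, 20 mm wide. Hinge in rad: 0 = off (front end raised 5 mm, rear half flat), 0.4 = on (front half flat, rear end raised). Pushing its raised end down with about 3 N tips it; it stays where left. Once over, the switch gives 1 mm per 6 N, 3.5 mm at most; over 25 N may break it.
- lamp_press (a point): Point on the upper face of the front half of this rocker, 11 mm in front of its tipping axis and 3 mm from its front end, on its centre line; moves with the rocker: 52 mm above the bench when off, 48 mm when on. Press straight down here to switch on.
- way_stand: Way (white plate 64 x 96 mm, top 44 mm above the bench) of the microscope stand: small flat plug, 38 x 30 mm, 19 mm tall in its socket. Origin: centre of its underside, on the strip's centre line; axes as the strip's.
- stand_switch (a joint): Rocker on way_stand, same as lamp_switch: 0 = off, 0.4 = on.
- stand_press (a point): Spot to press on stand_switch, as lamp_press.
- way_camera: Way (white plate 64 x 96 mm, top 44 mm above the bench) of the camera: large block adaptor, 78 x 50 mm, 34 mm tall in its socket. Origin: centre of its underside, on the strip's centre line; axes as the strip's.
- camera_switch (a joint): Rocker on way_camera, same as lamp_switch: 0 = off, 0.4 = on.
- camera_press (a point): Spot to press on camera_switch, as lamp_press.
- way_warmer: Way (white plate 64 x 96 mm, top 44 mm above the bench) of the slide warmer: slim upright plug, 26 x 22 mm, cord leaving at its top in its socket, the cord arching to 56 mm above the plate. Origin: centre of its underside, on the strip's centre line; axes as the strip's.
- warmer_switch (a joint): Rocker on way_warmer, as lamp_switch. Already on (0.4); it stays on.
- way_spare: Way like the others with nothing plugged in: two slots and a hole show.
- spare_switch (a joint): Rocker on way_spare, as lamp_switch. Off (0); it stays off.
- slide_box: Loose blue carton of glass slides, 82 x 56 mm, 30 mm high, lying in front of the strip. Origin: centre of its underside.
- oil_bottle: Loose small amber bottle, 30 mm diameter, 58 mm high, standing in front of the strip. Origin: centre of its underside.
- reagent_bottle: Loose amber bottle, 64 mm diameter, 135 mm high, standing beyond one end of the strip. Origin: centre of its underside.
- lidded_cup: Loose white lidded cup, 74 mm widest, 98 mm high, standing beyond one end of the strip. Origin: centre of its underside.
There are look-alikes about, which are no part of the job. What is meant by the reagent_bottle is not black, purple or yellow, and is the smaller of those in its own colour.

How it is judged:
On the way, in this order (a step that is already met when the one before it is completed fails the run):
1. the lamp supply's switch is pressed on by a finger (value of joint lamp_switch above 0.32 rad and contact force between the fingers and way_lamp above 0.3 N), for 0.02 s.
2. then the microscope stand's switch is pressed on by a finger (value of joint stand_switch above 0.32 rad and contact force between the fingers and way_stand above 0.3 N), for 0.02 s.
3. then the camera's switch is pressed on by a finger (value of joint camera_switch above 0.32 rad and contact force between the fingers and way_camera above 0.3 N), for 0.02 s.
At the end, for the whole second after the job is handed in: The rockers of the lamp supply, microscope stand, camera and slide warmer are on (above 0.32 of 0.4 rad), that of the empty socket is off (below 0.07 rad); the slide box, both bottles and the cup stand upright (within 0.15 rad) within 20 mm of where they stood (value of joint each of lamp_switch, stand_switch, camera_switch, warmer_switch above 0.32 rad and value of joint spare_switch below 0.07 rad and distance of each of slide_box, oil_bottle, reagent_bottle, lidded_cup from where it was at the start of the episode below 0.02 m and angle between each of slide_box, oil_bottle, reagent_bottle, lidded_cup's own z axis and vertical below 0.15 rad); the robot touches nothing.
It fails at once if the microscope stand or the camera is switched on while the lamp supply is off (value of joint lamp_switch below 0.2 rad and value of joint any of stand_switch, camera_switch above 0.2 rad).
It fails at once if the camera is switched on while the microscope stand is off (value of joint stand_switch below 0.2 rad and value of joint camera_switch above 0.2 rad).
It fails at once if the empty socket's switch is turned on or the slide warmer's off (value of joint spare_switch above 0.2 rad or value of joint warmer_switch below 0.2 rad).
It fails at once if the strip, a switch or a plug is pressed harder than 25 N (contact force between any of strip, way_lamp, way_stand, way_camera, way_warmer, way_spare and anything else above 25 N).
It fails at once if a bystander is picked up, shoved or knocked over (moved 30 mm, lifted 15 mm or tipped 0.4 rad) (distance of any of slide_box, oil_bottle, reagent_bottle, lidded_cup from where it was at the start of the episode above 0.03 m or height (world z) of any of slide_box, oil_bottle, reagent_bottle, lidded_cup above 0.015 m or angle between any of slide_box, oil_bottle, reagent_bottle, lidded_cup's own z axis and vertical above 0.4 rad).
It also fails if it takes over 35 s, if anything falls off the work surface, if the arm or the gripper's body presses on something with over 40 N, if the wrist force passes 120 N, or if a joint passes its speed limit or range.

## Working session

There is one attempt and no reset: what is moved stays moved. The work goes in short steps, Python scripts to look and compute and a tool call to move; the robot and the scene stay as the last step left them, time stands still between calls to the robot, and variables do not carry over. Pictures are saved under pics/ and viewed, about 8 in all and at most 12, crops included, and the job is handed in when it is done.

Besides the shell and the picture viewer there is one more tool, called as name(argument=value, ...) on one line, values as JSON. step_arm: Moves the arm, as the interface text tells. Its arguments: {"type":"object","properties":{"claw":{"type":"array","items":{"type":"number"}},"travel":{"type":"array","items":{"type":"array","items":{"type":"number"}}},"twist":{"type":"array","items":{"type":"array","items":{"type":"number"}}},"newtons":{"type":"number"}},"required":["claw","travel","twist"]}

```bash
mkdir -p pics; ls; python3 - <<'E'
from station import ctrl
import cv2,numpy as np
np.set_printoptions(precision=4,suppress=True)
for n in("scene","top"):
    cv2.imwrite(f"pics/{n}0.png",cv2.resize(ctrl.capture(n)[:,:,::-1],(800,600),interpolation=cv2.INTER_CUBIC))
    m=ctrl.camera_model(n);print(n,m["camera_matrix"],m["k1"],m["world_from_camera"])
s=ctrl.read_state();print(s)
E
```

```text
pics
scene [[373.5024   0.     253.1728]
 [  0.     373.5024 193.0079]
 [  0.       0.       1.    ]] -0.1139925574094219 [[ 0.8036 -0.3382  0.4897  1.0314]
 [ 0.5949  0.4347 -0.6761 -0.613 ]
 [ 0.0158  0.8347  0.5505  0.6249]
 [ 0.      0.      0.      1.    ]]
top [[435.8408   0.     258.5109]
 [  0.     435.8408 193.2306]
 [  0.       0.       1.    ]] -0.16644929892901342 [[ 0.0027  0.9817 -0.1905  0.2901]
 [-1.      0.0026 -0.0008  0.0445]
 [-0.0003  0.1905  0.9817  1.3943]
 [ 0.      0.      0.      1.    ]]
{'time': 0.1, 'joint_positions': array([-1.2805,  0.4267,  0.0738,  1.6065, -0.0341,  1.1108, -0.0671]), 'qvel': array([ 0.0005, -0.0002,  0.001 , -0.003 , -0.0012, -0.002 ,  0.0001]), 'tau': array([  0.0097, -95.1528,   3.7727, -46.4402,   0.0199,   0.0064,
         0.    ]), 'tool_pos': array([0.2872, 0.6104, 0.207 ]), 'tool_rot': array([ 0.5973,  0.3786, -0.3792, -0.5968]), 'force': array([0.0848, 0.4284, 0.1811]), 'torque': array([0.0187, 0.0351, 0.0076]), 'finger_gap': 0.08574199164306896}
```

View pics/scene0.png

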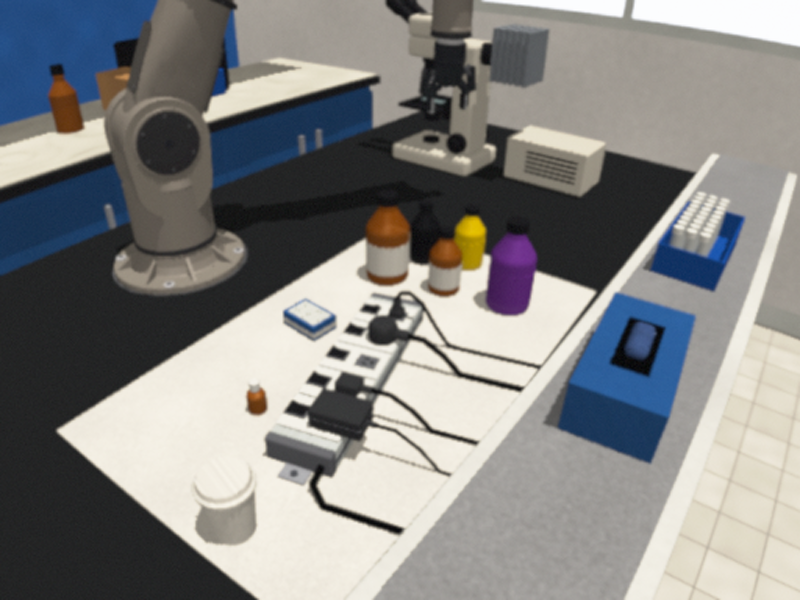

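View pics/top0.png

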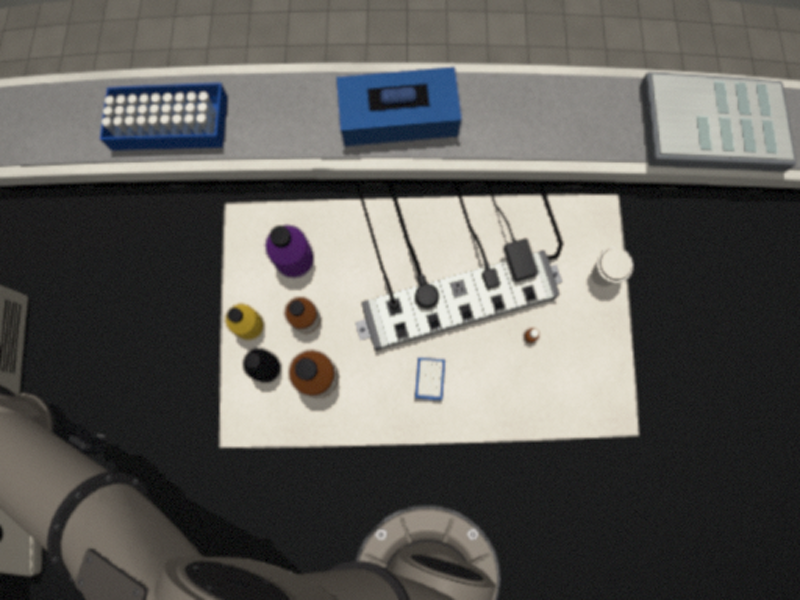

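The ways, from left (+y) in the top view, are warmer (393,306), lamp with its round plug (427,296), spare (459,288), stand (490,278) and camera (520,260). The rockers run from (401,330) to (530,294). I'll take zoomed crops to measure both views.

```bash
python3 - <<'E'
from station import ctrl
import cv2,numpy as np
a=ctrl.capture("top");b=ctrl.capture("scene")
cv2.imwrite("pics/raw_top.png",a[:,:,::-1]);cv2.imwrite("pics/raw_scene.png",b[:,:,::-1])
A=cv2.resize(a[150:230,225:365,::-1],None,fx=5.5,fy=5.5,interpolation=cv2.INTER_CUBIC)  # 770x440
B=cv2.resize(b[180:305,165:275,::-1],None,fx=4.8,fy=4.8,interpolation=cv2.INTER_CUBIC)
cv2.imwrite("pics/cA.png",A);cv2.imwrite("pics/cB.png",B);print(A.shape,B.shape)
E
```

```text
(440, 770, 3) (600, 528, 3)
```

View pics/cA.png

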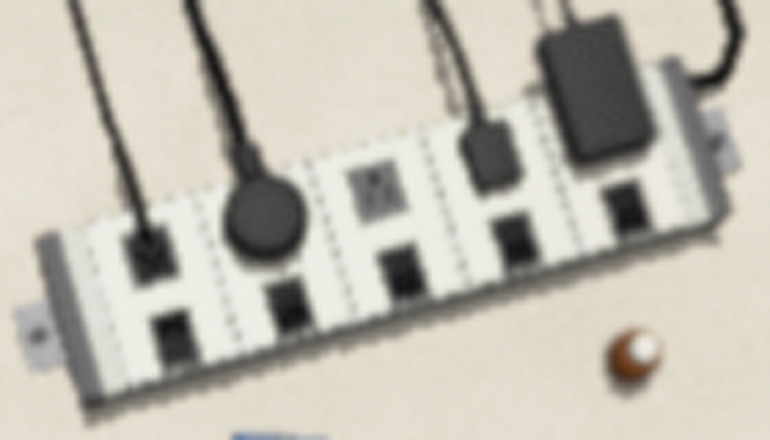

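View pics/cB.png

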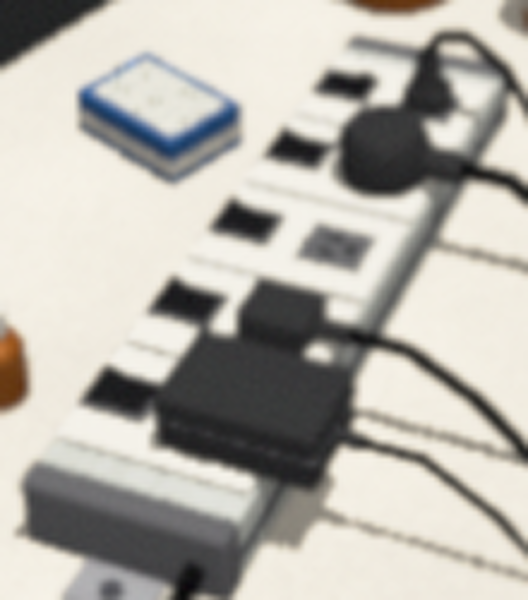

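The crops show the rockers clearly. In the top crop they are at warmer (175,337), lamp (289,305), spare (403,271), stand (517,239) and camera (628,207). In the scene crop they are at (345,84), (300,148), (247,221), (188,299) and (120,391). Next I'll refine them by dark-blob centroid and triangulate.

```bash
cat > h.py <<'E'
from station import ctrl
import cv2,numpy as np
from scipy.spatial.transform import Rotation as R
np.set_printoptions(precision=4,suppress=True)
def model(n):
    m=ctrl.camera_model(n);W=np.array(m["world_from_camera"]);return np.array(m["camera_matrix"]),np.array([m["k1"],0,0,0,0.]),W
def ray(n,p):
    K,d,W=model(n);q=cv2.undistortPoints(np.array([[p]],float),K,d)[0,0]
    return W[:3,3],W[:3,:3]@np.array([q[0],-q[1],-1])
def atz(n,p,z):
    o,d=ray(n,p);return o+d*(z-o[2])/d[2]
def tri(p,q):
    o1,d1=ray("top",p);o2,d2=ray("scene",q)
    A=np.stack([d1,-d2],1);t=np.linalg.lstsq(A,o2-o1,rcond=None)[0]
    a,b=o1+t[0]*d1,o2+t[1]*d2;return (a+b)/2,np.linalg.norm(a-b)
def proj(n,P):
    K,d,W=model(n);c=W[:3,:3].T@(np.array(P)-W[:3,3]);c=c*[1,-1,-1]
    return cv2.projectPoints(c[None],np.zeros(3),np.zeros(3),K,d)[0].ravel()
def rawA(x,y):return 225+(x+.5)/5.5-.5,150+(y+.5)/5.5-.5
def rawB(x,y):return 165+(x+.5)/4.8-.5,180+(y+.5)/4.8-.5
E
cat > m.py <<'E'
from h import *
N=["warmer","lamp","spare","stand","camera"]
A=[(175,337),(289,305),(403,271),(517,239),(628,207)];B=[(345,84),(300,148),(247,221),(188,299),(120,391)]
t=cv2.imread("pics/raw_top.png",0).astype(float)
Z=.046;C=[]
for n,a,b in zip(N,A,B):
    u,v=rawA(*a);X,Y=np.meshgrid(np.arange(512),np.arange(384))
    w=np.clip(150-t,0,None)*(np.hypot(X-u,Y-v)<6.3);c=((w*X).sum()/w.sum(),(w*Y).sum()/w.sum())
    P,e=tri(c,rawB(*b));Q=atz("top",c,Z);S=atz("scene",rawB(*b),Z);C.append(Q);print(n,np.array([u,v]),np.array(c),"tri",P,e,"top@z",Q,"scene@z",S)
C=np.array(C)[:,:2];i=np.arange(5)-2
f=np.polyfit(i,C,1);print("pitch",np.linalg.norm(f[0]),"dir",f[0],"yaw",np.arctan2(f[0][0],-f[0][1]))
ey=-f[0]/np.linalg.norm(f[0]);ex=np.array([ey[1],-ey[0]]);print("ex",ex,"ey",ey,"center rocker",f[1],"strip origin",f[1]+.03*ex)
print("resid",C-(f[1]+i[:,None]*f[0]))
for n,k in zip(N,i): print(n,"press",f[1]-k*.068*ey-.011*ex)
# bystanders, 800x600 px
s=.64
for n,p,q,z in[("box",(430,379),(309,318),.03),("oil",(532,335),(254,385),.058),("cup",(615,265),(224,478),.098),("reagcap",(294,311),(446,242),.13),("bigamber",(306,368),(390,203),.17)]:
    P,e=tri(np.array(p)*s,np.array(q)*s);print(n,P,e,atz("top",np.array(p)*s,z))
E
python3 m.py
```

```text
warmer [256.4091 210.8636] [256.3937 211.3114] tri [0.4937 0.0518 0.0473] 0.0006909223764239277 top@z [0.4941 0.0521 0.046 ] scene@z [0.4923 0.053  0.046 ]
lamp [277.1364 205.0455] [277.2732 205.7147] tri [ 0.5124 -0.0127  0.0471] 0.0015665237613563792 top@z [ 0.512  -0.0133  0.046 ] scene@z [ 0.5119 -0.0109  0.046 ]
spare [297.8636 198.8636] [297.9808 199.721 ] tri [ 0.5316 -0.0781  0.0467] 0.0011697155718207609 top@z [ 0.5313 -0.0786  0.046 ] scene@z [ 0.5313 -0.077   0.046 ]
stand [318.5909 193.0455] [318.4138 193.8342] tri [ 0.5503 -0.143   0.048 ] 0.0010406725365874636 top@z [ 0.5503 -0.1437  0.046 ] scene@z [ 0.549 -0.141  0.046]
camera [338.7727 187.2273] [338.6384 187.9245] tri [ 0.5692 -0.2087  0.0473] 0.0002579675883646584 top@z [ 0.5696 -0.2089  0.046 ] scene@z [ 0.5681 -0.2079  0.046 ]
pitch 0.06791639756763691 dir [ 0.0189 -0.0652] yaw 0.2822982787821767
ex [0.9604 0.2786] ey [-0.2786  0.9604] center rocker [ 0.5315 -0.0785] strip origin [ 0.5603 -0.0701]
resid [[ 0.0005  0.0001]
 [-0.0005 -0.0001]
 [-0.0002 -0.0001]
 [-0.0001  0.    ]
 [ 0.0003  0.0001]]
warmer press [0.483  0.0491]
lamp press [ 0.502  -0.0162]
spare press [ 0.5209 -0.0815]
stand press [ 0.5398 -0.1469]
camera press [ 0.5588 -0.2122]
box [ 0.3992 -0.0071  0.0175] 0.0009912805792763539 [ 0.3978 -0.007   0.03  ]
oil [ 0.4847 -0.212   0.0463] 3.948745239918603e-05 [ 0.483  -0.2098  0.058 ]
cup [ 0.62   -0.3759  0.0921] 0.002463967353514138 [ 0.6178 -0.3751  0.098 ]
reagcap [0.5208 0.2571 0.1032] 0.0033559474365901154 [0.5174 0.2538 0.13  ]
bigamber [0.4068 0.2235 0.1644] 0.0016881522992683523 [0.4056 0.2221 0.17  ]
```

The geometry checks out: pitch is 67.9 mm against 68, height is about 47 mm, and residuals are under 0.6 mm. Now I'll work out the tool axes and the approach. The jaw axis goes along the strip, so that the 22 mm pad width lies across it and ends short of the hinge.

```bash
cat > go.py <<'E'
import sys
from h import *
ex=np.array([.9604,.2786,0]);ey=np.array([-.2786,.9604,0]);dn=np.array([0,0,-1.])
s=ctrl.read_state();p=s["tool_pos"];T=R.from_quat(s["tool_rot"])
def rel(t):
    print("target",np.array(t),"travel mm",np.round(T.as_matrix().T@(np.array(t)-p)*1000,1))
if __name__=="__main__":
    print(s["time"],p,s["joint_positions"],"force",s["force"],"\n",T.as_matrix())
    for sg in(1,-1):
        x=sg*ey;D=R.from_matrix(np.stack([x,dn,np.cross(x,dn)],1));tw=(T.inv()*D).as_rotvec();print("twist",tw,np.degrees(np.linalg.norm(tw)))
    for a in sys.argv[1:]: rel([float(v) for v in a.split(",")])
E
python3 go.py 0.287,0.611,0.30 0.42,0.35,0.30 0.50,-0.017,0.30 0.50,-0.017,0.09
```

```text
0.2 [0.2873 0.6105 0.2072] [-1.2805  0.4265  0.0739  1.6063 -0.0341  1.1108 -0.0671] force [ 0.0039 -0.4987 -0.2377] 
 [[ 0.4258 -0.0003 -0.9048]
 [ 0.9048 -0.0008  0.4258]
 [-0.0008 -1.     -0.0001]]
twist [-0.0002 -0.7222 -0.0008] 41.37894494439831
twist [ 0.001   2.4194 -0.0003] 138.62108346907976
target [0.287 0.611 0.3  ] travel mm [  0.2 -92.8   0.5]
target [0.42 0.35 0.3 ] travel mm [-179.3  -92.7 -231. ]
target [ 0.5   -0.017  0.3  ] travel mm [-477.3  -92.4 -459.7]
target [ 0.5   -0.017  0.09 ] travel mm [-477.1  117.6 -459.7]
```

step_arm(claw=[0,0,0,0,0,0,0,0,0,0], travel=[[0,-50,0],[0,-92,0],[-36,-92,-46],[-72,-92,-92],[-108,-92,-138],[-144,-92,-184],[-180,-92,-231],[-220,-92,-262],[-260,-92,-292],[-260,-92,-292]], twist=[[0,-0.07,0],[0,-0.14,0],[0,-0.22,0],[0,-0.3,0],[0,-0.38,0],[0,-0.46,0],[0,-0.55,0],[0,-0.64,0],[0,-0.722,0],[0,-0.722,0]])

```text
time: 1.45
tool_pos: [0.4419, 0.2473, 0.3]
tool_rot: [0.426, 0.565, -0.564, -0.426]
force: [-0.3, 0.2, -0.1]
finger_gap: -0.0002
```

```bash
python3 go.py 0.50,-0.017,0.30 0.50,-0.017,0.10
```

```text
1.45 [0.4419 0.2473 0.3   ] [-0.8049  0.0664  0.1773  1.8667 -0.0122  1.2092  1.2251] force [-0.2569  0.1684 -0.0665] 
 [[-0.2744  0.0005 -0.9616]
 [ 0.9616 -0.0001 -0.2744]
 [-0.0002 -1.     -0.0004]]
twist [ 0.0004 -0.0044 -0.0002] 0.2523792544916676
twist [0.0003 3.1372 0.0007] 179.74902193453585
target [ 0.5   -0.017  0.3  ] travel mm [-270.1    0.    16.7]
target [ 0.5   -0.017  0.1  ] travel mm [-270.1  200.    16.8]
```

step_arm(claw=[0,0,0,0,0,0,0,0,0,0], travel=[[-54,0,3],[-108,0,7],[-162,0,10],[-216,0,14],[-270,0,17],[-270,50,17],[-270,100,17],[-270,150,17],[-270,200,17],[-270,200,17]], twist=[[0,0,0],[0,0,0],[0,0,0],[0,0,0],[0,0,0],[0,0,0],[0,0,0],[0,0,0],[0,0,0],[0,0,0]])

```text
time: 2.7
tool_pos: [0.4976, -0.0128, 0.0971]
tool_rot: [-0.423, -0.564, 0.567, 0.426]
force: [0.9, -0.3, 0.5]
finger_gap: -0.0002
```

```bash
python3 go.py 0.50,-0.017,0.056; python3 - <<'E'
from h import *
b=ctrl.capture("scene");a=ctrl.capture("top")
B=cv2.resize(b[150:305,165:275,::-1],None,fx=3.8,fy=3.8,interpolation=cv2.INTER_CUBIC)
A=cv2.resize(a[150:305-20,225:325,::-1],None,fx=3.7,fy=589/135,interpolation=cv2.INTER_CUBIC)
cv2.imwrite("pics/c2.png",np.hstack([B,cv2.resize(A,(370,B.shape[0]))]))
E
```

```text
2.7 [ 0.4976 -0.0128  0.0971] [-0.4518  0.2977  0.4089  2.1149 -0.1673  0.7655  1.916 ] force [ 0.8852 -0.3325  0.4732] 
 [[-0.2786 -0.0061 -0.9604]
 [ 0.9604 -0.0016 -0.2786]
 [ 0.0002 -1.      0.0063]]
twist [-0.0063 -0.      0.0002] 0.3606513594143532
twist [-0.0003  3.1416 -0.0099] 179.99898929247752
target [ 0.5   -0.017  0.056] travel mm [-4.8 41.1 -1.4]
```

View pics/c2.png

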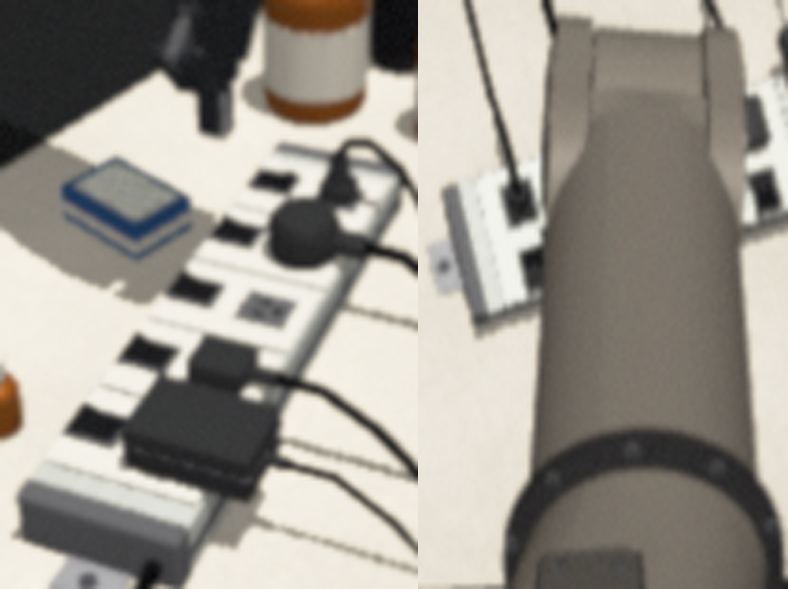

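The fingertip shows at scene crop (215,130), raw about (222,184), in front of and above the lamp rocker at (236,231). I'll check that against the projected TCP and go down to just above the rocker.

step_arm(claw=[0,0,0,0], travel=[[-3,18,-1],[-3,34,-1],[-3,34,-1],[-3,34,-1]], twist=[[0,0,0],[0,0,0],[0,0,0],[0,0,0]])

```text
time: 3.3
tool_pos: [0.502, -0.0155, 0.0664]
tool_rot: [0.425, 0.566, -0.565, -0.425]
force: [0.7, 1.3, -0.1]
finger_gap: -0.0002
```

```bash
python3 go.py 0.50,-0.017,0.05; python3 - <<'E'
from h import *
print(proj("scene",[.4976,-.0128,.0971]), "now",proj("scene",ctrl.read_state()["tool_pos"]))
b=ctrl.capture("scene")
cv2.imwrite("pics/c3.png",cv2.resize(b[160:250,190:290,::-1],None,fx=6,fy=6,interpolation=cv2.INTER_CUBIC))
E
```

```text
3.3 [ 0.502  -0.0155  0.0664] [-0.4236  0.3522  0.3897  2.1308 -0.2068  0.6929  1.9572] force [ 0.7154  1.3201 -0.1203] 
 [[-0.2784  0.0008 -0.9605]
 [ 0.9605  0.0002 -0.2784]
 [-0.0001 -1.     -0.0008]]
twist [ 0.0008 -0.0002 -0.0001] 0.04850613308009394
twist [0.0001 3.1414 0.0013] 179.98751041261625
target [ 0.5   -0.017  0.05 ] travel mm [-0.9 16.4  2.3]
[221.8993 192.6546] now [222.8739 203.5175]
```

View pics/c3.png

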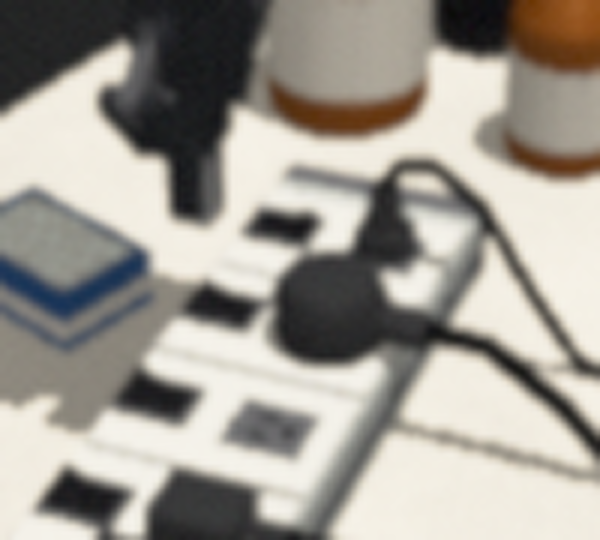

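The tip's bottom shows at raw (222.5,196), but the TCP projects to (222.9,203.5). That is about 8 px, or 25 mm, of disagreement, and I won't press until it is explained.

```bash
python3 - <<'E'
from h import *
print("lamp press proj",proj("scene",[.502,-.0162,.052]),proj("top",[.502,-.0162,.052]))
s=ctrl.read_state();p=s["tool_pos"];print(p)
for dz in(0,.01,.02,.03):print(dz,proj("scene",p+[0,0,dz]))
b=ctrl.capture("scene");a=cv2.imread("pics/raw_scene.png")[:,:,::-1]
print(b[188:214,216:230].mean(2).astype(int))
print("diff to start");print(np.abs(b.astype(int)-a).max(2)[188:214,212:232])
E
```

```text
lamp press proj [222.8607 208.1537] [278.2955 208.5783]
[ 0.502  -0.0154  0.0664]
0 [222.8953 203.5217]
0.01 [222.7824 200.3551]
0.02 [222.6687 197.1518]
0.03 [222.5542 193.9113]
[[224 177  93  36  28  27  36  61  83  90 115 183 230 236]
 [225 181  96  34  28  32  37  58  86  92 113 180 229 236]
 [226 184  98  36  28  30  36  62  86  93 112 180 229 236]
 [230 193 105  37  26  29  36  62  88  96 111 178 227 236]
 [231 201 111  38  27  33  37  59  90  97 113 175 227 235]
 [234 206 115  40  30  30  37  59  85  99 114 178 228 236]
 [234 208 123  46  31  32  36  55  84 102 125 186 230 236]
 [235 215 148  83  55  45  46  63  89 114 150 204 231 236]
 [236 227 192 144 122 108  95  94 113 147 191 223 234 233]
 [236 234 225 207 196 185 167 153 160 190 222 234 235 227]
 [235 235 234 233 231 228 220 212 213 224 233 236 233 219]
 [235 236 236 236 236 236 235 234 233 235 236 236 234 226]
 [234 235 236 236 236 236 236 236 236 236 236 234 235 235]
 [231 235 235 236 236 236 236 236 236 235 234 234 237 239]
 [230 235 236 235 235 236 236 236 235 234 233 233 236 237]
 [229 235 236 236 236 235 236 235 23
[... 2138 characters left out ...]
   2   0
    1   1]
 [ 15  18  33  65  81  80  65  44  38  36  28  10   2   2   0   1   0   1
    0   1]
 [ 14  19  35  70  98 100  94  88  84  82  66  24   5   0   1   1   1   0
    1   0]
 [ 17  24  35  73  98 102 102 103 103  99  74  29   4   1   1   1   2   1
    1   0]
 [ 22  24  47  86 102 103 106 104 103  87  54  18   2   2   2   2   2   3
    2   2]
 [ 30  49  78  99 103 104 104 102  93  58  26   5   2   1   3   1   1   1
    3   2]
 [ 72  89 100 101 102 102 102  96  68  32   4   3   4   2   2   3   3   5
    2   3]
 [100 103 102 104 104 101  90  67  28   7   3   1   3   4   1   2   3   1
    4   1]
 [103 103 102 103 101  90  55  22   6   1   2   1   2   2   1   2   1   1
    1   0]]
```

The projection code is right: the lamp press point lands on the rocker. So the visible tip appears about 20–25 mm above the reported TCP, or else off horizontally. Descending in small steps with force readings will tell which.

step_arm(claw=[0,0,0,0], travel=[[-1,5,2],[-1,11,2],[-1,11,2],[-1,11,2]], twist=[[0,0,0],[0,0,0],[0,0,0],[0,0,0]])

```text
time: 3.9
tool_pos: [0.4999, -0.0171, 0.0545]
tool_rot: [-0.425, -0.565, 0.565, 0.425]
force: [0.6, 0.2, -0.5]
finger_gap: -0.0001
```

step_arm(claw=[0,0,0], travel=[[0,1,0],[0,2,0],[0,2,0]], twist=[[0,0,0],[0,0,0],[0,0,0]])

```text
time: 4.28
tool_pos: [0.4999, -0.017, 0.0526]
tool_rot: [-0.425, -0.565, 0.565, 0.425]
force: [-0.3, 0.8, -0.5]
finger_gap: 0.0002
```

step_arm(claw=[0,0,0], travel=[[0,1,0],[0,2,0],[0,2,0]], twist=[[0,0,0],[0,0,0],[0,0,0]])

```text
time: 4.65
tool_pos: [0.4998, -0.0171, 0.0505]
tool_rot: [-0.425, -0.565, 0.565, 0.425]
force: [0.0, -1.5, 0.3]
finger_gap: -0.0
```

```bash
python3 go.py 0.50,-0.017,0.05; python3 - <<'E'
from h import *
print(proj("scene",ctrl.read_state()["tool_pos"]))
b=ctrl.capture("scene")
cv2.imwrite("pics/c4.png",cv2.resize(b[160:250,190:290,::-1],None,fx=6,fy=6,interpolation=cv2.INTER_CUBIC))
E
```

```text
4.65 [ 0.4998 -0.0171  0.0505] [-0.4098  0.3772  0.3781  2.1434 -0.2241  0.6578  1.9754] force [ 0.0141 -1.4889  0.326 ] 
 [[-0.2784 -0.0002 -0.9605]
 [ 0.9605 -0.0001 -0.2784]
 [-0.     -1.      0.0002]]
twist [-0.0002 -0.0002 -0.    ] 0.017826307989028546
twist [ 0.      3.1414 -0.0004] 179.98830527139475
target [ 0.5   -0.017  0.05 ] travel mm [ 0.   0.5 -0.2]
[222.0199 208.4635]
```

View pics/c4.png

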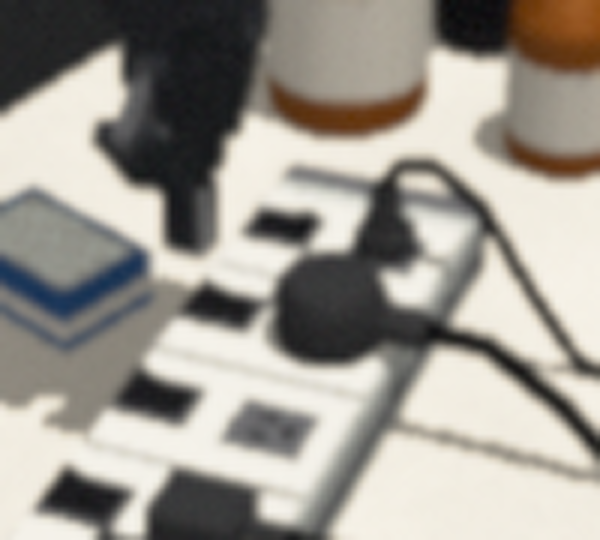

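The force shows no contact at z=0.0505, and the tip is at crop (190,247), raw (221.7,201), so it still sits about 8 px above the projected TCP (208.5). I'll check that the robot base sits at the origin in the camera frame.

```bash
python3 - <<'E'
from h import *
for z in(0,.03):print(proj("scene",[0,0,z])/.64,proj("top",[0,0,z])/.64)
# tip world position hypotheses
print("tip ray at z=.0505",atz("scene",(222,199),.0505))
for z in(.04,.06,.07,.08): print(z,atz("scene",(222,199),z))
E
```

```text
[180.2809 259.0149] [426.1278 578.9587]
[177.8249 246.973 ] [426.615  582.1596]
tip ray at z=.0505 [0.4711 0.0164 0.0505]
0.04 [0.4609 0.028  0.04  ]
0.06 [0.4804 0.006  0.06  ]
0.07 [ 0.4901 -0.0049  0.07  ]
0.08 [ 0.4999 -0.0159  0.08  ]
```

step_arm(claw=[0,0,0], travel=[[0,2,0],[0,2,0],[0,2,0]], twist=[[0,0,0],[0,0,0],[0,0,0]])

```text
time: 5.08
tool_pos: [0.4999, -0.0171, 0.0486]
tool_rot: [-0.425, -0.565, 0.565, 0.425]
force: [-0.7, -0.6, -0.1]
finger_gap: 0.0002
```

The base agrees with both cameras. The tip ray passes exactly over the TCP's x and y at z≈0.08, so the offset is purely vertical: the real tip is about 25–28 mm above the reported TCP, and contact should come near a reported z of 0.025. I'll go on down guided by force.

step_arm(claw=[0,0,0,0,0], travel=[[0,3,0],[0,6,0],[0,9,0],[0,12,0],[0,12,0]], twist=[[0,0,0],[0,0,0],[0,0,0],[0,0,0],[0,0,0]])

```text
time: 5.7
tool_pos: [0.4997, -0.0171, 0.0363]
tool_rot: [-0.425, -0.565, 0.565, 0.425]
force: [-1.3, 0.2, -0.4]
finger_gap: 0.0001
```

```bash
python3 - <<'E'
from h import *
print(ctrl.read_state()["tool_pos"],ctrl.read_state()["force"])
b=ctrl.capture("scene")
cv2.imwrite("pics/c5.png",cv2.resize(b[160:250,190:290,::-1],None,fx=6,fy=6,interpolation=cv2.INTER_CUBIC))
E
```

```text
[ 0.4997 -0.0171  0.0363] [-1.271   0.1665 -0.3825]
```

View pics/c5.png

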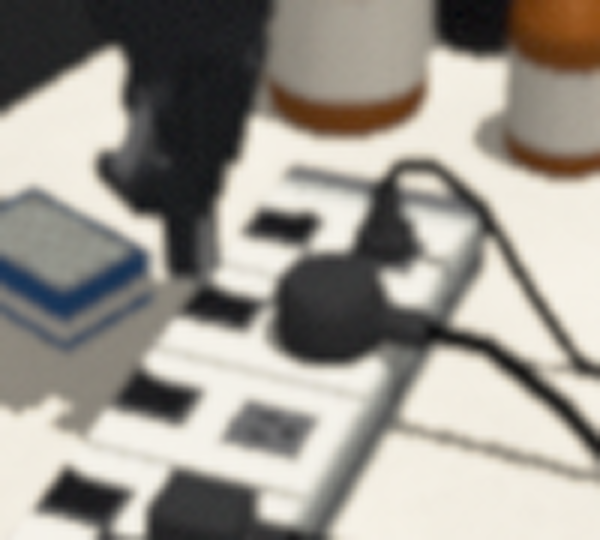

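The tip is now at crop (190,273), just above the front end of the lamp rocker (195,295), and there is still no force. I'll continue in small steps.

step_arm(claw=[0,0,0,0], travel=[[0,2,0],[0,4,0],[0,6,0],[0,6,0]], twist=[[0,0,0],[0,0,0],[0,0,0],[0,0,0]])

```text
time: 6.25
tool_pos: [0.4998, -0.0171, 0.0305]
tool_rot: [-0.425, -0.565, 0.565, 0.425]
force: [0.2, -0.0, -0.4]
finger_gap: 0.0001
```

step_arm(claw=[0,0,0], travel=[[0,1,0],[0,2,0],[0,2,0]], twist=[[0,0,0],[0,0,0],[0,0,0]])

```text
time: 6.62
tool_pos: [0.4999, -0.0171, 0.0287]
tool_rot: [0.425, 0.565, -0.565, -0.425]
force: [-1.0, -0.6, 2.8]
finger_gap: -0.0
```

step_arm(claw=[0,0,0], travel=[[0,1,0],[0,2,0],[0,2,0]], twist=[[0,0,0],[0,0,0],[0,0,0]])

```text
time: 7.0
tool_pos: [0.4996, -0.0171, 0.0265]
tool_rot: [-0.425, -0.565, 0.565, 0.425]
force: [-2.5, -1.1, 2.7]
finger_gap: -0.0002
```

step_arm(claw=[0,0,0], travel=[[0,1,0],[0,1,0],[0,1,0]], twist=[[0,0,0],[0,0,0],[0,0,0]])

```text
time: 7.38
tool_pos: [0.4999, -0.017, 0.0256]
tool_rot: [-0.425, -0.565, 0.565, 0.425]
force: [-1.5, -1.2, 1.7]
finger_gap: -0.0002
```

Contact came at about 0.029 with 2.8 N, and the rocker is tipping. I'll continue 1 mm at a time until the force rises.

step_arm(claw=[0,0,0], travel=[[0,1,0],[0,1,0],[0,1,0]], twist=[[0,0,0],[0,0,0],[0,0,0]])

```text
time: 7.75
tool_pos: [0.4999, -0.017, 0.0246]
tool_rot: [-0.425, -0.565, 0.565, 0.425]
force: [-2.3, -1.6, 2.1]
finger_gap: 0.0001
```

step_arm(claw=[0,0,0], travel=[[0,1,0],[0,1,0],[0,1,0]], twist=[[0,0,0],[0,0,0],[0,0,0]])

```text
time: 8.12
tool_pos: [0.4999, -0.017, 0.0236]
tool_rot: [-0.425, -0.565, 0.565, 0.425]
force: [-1.6, -0.8, 4.0]
finger_gap: 0.0002
```

step_arm(claw=[0,0,0], travel=[[0,1,0],[0,1,0],[0,1,0]], twist=[[0,0,0],[0,0,0],[0,0,0]])

```text
time: 8.5
tool_pos: [0.4999, -0.017, 0.0227]
tool_rot: [0.425, 0.565, -0.565, -0.425]
force: [-3.4, -0.9, 6.5]
finger_gap: 0.0001
```

```bash
python3 - <<'E'
from h import *
print(ctrl.read_state()["tool_pos"],ctrl.read_state()["force"])
b=ctrl.capture("scene")
cv2.imwrite("pics/c6.png",cv2.resize(b[160:250,190:290,::-1],None,fx=6,fy=6,interpolation=cv2.INTER_CUBIC))
E
```

```text
[ 0.4999 -0.017   0.0227] [-3.4126 -0.892   6.5299]
```

step_arm(claw=[0,0,0], travel=[[0,1,0],[0,1,0],[0,1,0]], twist=[[0,0,0],[0,0,0],[0,0,0]])

```text
time: 8.93
tool_pos: [0.4999, -0.0171, 0.0218]
tool_rot: [0.425, 0.565, -0.565, -0.425]
force: [-4.1, -0.4, 11.5]
finger_gap: -0.0002
```

step_arm(claw=[0,0,0,0,0,0,0,0,0,0], travel=[[0,-15,0],[0,-40,0],[-40,-40,0],[-80,-40,0],[-110,-40,0],[-136,-40,0],[-136,-40,0],[-136,-30,0],[-136,-20,0],[-136,-20,0]], twist=[[0,0,0],[0,0,0],[0,0,0],[0,0,0],[0,0,0],[0,0,0],[0,0,0],[0,0,0],[0,0,0],[0,0,0]])

```text
time: 10.18
tool_pos: [0.537, -0.1468, 0.0405]
tool_rot: [-0.424, -0.565, 0.566, 0.425]
force: [0.4, -0.1, 0.7]
finger_gap: -0.0001
```

```bash
python3 go.py 0.5378,-0.1475,0.032;  python3 - <<'E'
from h import *
b=ctrl.capture("scene")
cv2.imwrite("pics/c7.png",cv2.resize(b[170:280,180:290,::-1],None,fx=5.4,fy=5.4,interpolation=cv2.INTER_CUBIC))
E
```

```text
10.175 [ 0.537  -0.1468  0.0405] [-0.1533  0.4736  0.3826  2.023  -0.2691  0.6947  2.2536] force [ 0.3829 -0.0646  0.6703] 
 [[-0.2793 -0.0019 -0.9602]
 [ 0.9602  0.0003 -0.2793]
 [ 0.0008 -1.      0.0018]]
twist [-0.0018  0.0008  0.0008] 0.12006219372525462
twist [ 0.0013 -3.1408  0.0028] 179.95682364634368
target [ 0.5378 -0.1475  0.032 ] travel mm [-0.9  8.5 -0.6]
```

View pics/c7.png

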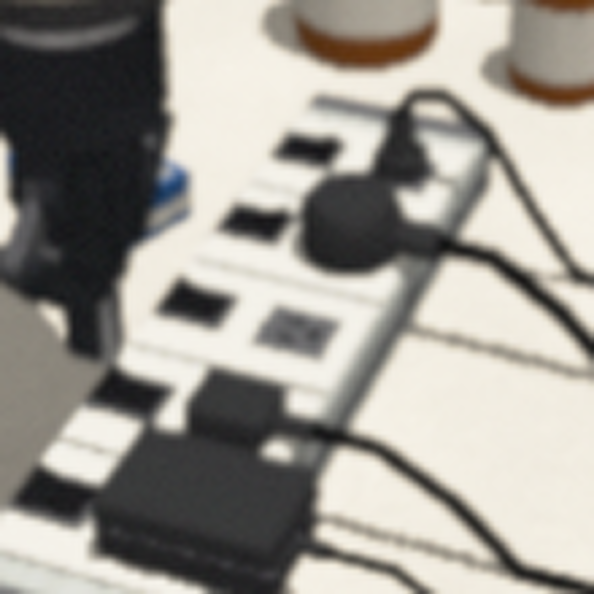

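The lamp rocker at crop (255,220) now has the same shape as the warmer's on-rocker (308,150), and unlike the spare (195,300). The tip is over the front of the stand rocker (90,350). I'll press it the same way, down to a reported z of about 0.022.

step_arm(claw=[0,0,0,0,0,0,0,0], travel=[[0,5,0],[0,9,0],[0,11,0],[0,12,0],[0,13,0],[0,14,0],[0,15,0],[0,15,0]], twist=[[0,0,0],[0,0,0],[0,0,0],[0,0,0],[0,0,0],[0,0,0],[0,0,0],[0,0,0]])

```text
time: 11.22
tool_pos: [0.5376, -0.1478, 0.0266]
tool_rot: [-0.425, -0.565, 0.565, 0.425]
force: [-2.4, -0.3, 3.2]
finger_gap: 0.0003
```

step_arm(claw=[0,0,0,0], travel=[[0,1,0],[0,2,0],[0,2,0],[0,2,0]], twist=[[0,0,0],[0,0,0],[0,0,0],[0,0,0]])

```text
time: 11.72
tool_pos: [0.5378, -0.1476, 0.0246]
tool_rot: [0.425, 0.565, -0.565, -0.425]
force: [-1.9, -0.6, 2.4]
finger_gap: -0.0001
```

step_arm(claw=[0,0,0,0], travel=[[0,1,0],[0,2,0],[0,2,0],[0,2,0]], twist=[[0,0,0],[0,0,0],[0,0,0],[0,0,0]])

```text
time: 12.22
tool_pos: [0.5378, -0.1477, 0.0228]
tool_rot: [0.425, 0.565, -0.565, -0.425]
force: [-3.2, -0.2, 7.0]
finger_gap: -0.0001
```

step_arm(claw=[0,0,0], travel=[[0,0.9,0],[0,0.9,0],[0,0.9,0]], twist=[[0,0,0],[0,0,0],[0,0,0]])

```text
time: 12.6
tool_pos: [0.5378, -0.1477, 0.022]
tool_rot: [0.425, 0.565, -0.565, -0.425]
force: [-4.2, -0.7, 10.1]
finger_gap: -0.0
```

The stand shows the same signature as the lamp: a 10 N rise at the bottom. Next is the camera, 68 mm along.

step_arm(claw=[0,0,0,0,0,0,0,0], travel=[[0,-15,0],[0,-40,0],[-34,-40,0],[-68,-40,0],[-68,-40,0],[-68,-30,0],[-68,-19,0],[-68,-19,0]], twist=[[0,0,0],[0,0,0],[0,0,0],[0,0,0],[0,0,0],[0,0,0],[0,0,0],[0,0,0]])

```text
time: 13.6
tool_pos: [0.5559, -0.212, 0.0395]
tool_rot: [-0.424, -0.565, 0.566, 0.425]
force: [-0.4, -0.4, -0.4]
finger_gap: 0.0003
```

```bash
python3 go.py 0.5568,-0.2128,0.032;  python3 - <<'E'
from h import *
b=ctrl.capture("scene")
cv2.imwrite("pics/c8.png",cv2.resize(b[180:300,150:270,::-1],None,fx=5,fy=5,interpolation=cv2.INTER_CUBIC))
E
```

```text
13.6 [ 0.5559 -0.212   0.0395] [-0.0399  0.5267  0.3839  1.9363 -0.2851  0.7334  2.3648] force [-0.4242 -0.3723 -0.4491] 
 [[-0.2793 -0.002  -0.9602]
 [ 0.9602  0.0006 -0.2793]
 [ 0.0012 -1.      0.0018]]
twist [-0.0018  0.0007  0.0012] 0.12793178616282685
twist [ 0.0018 -3.1409  0.0028] 179.95976549822726
target [ 0.5568 -0.2128  0.032 ] travel mm [-1.   7.5 -0.6]
```

View pics/c8.png

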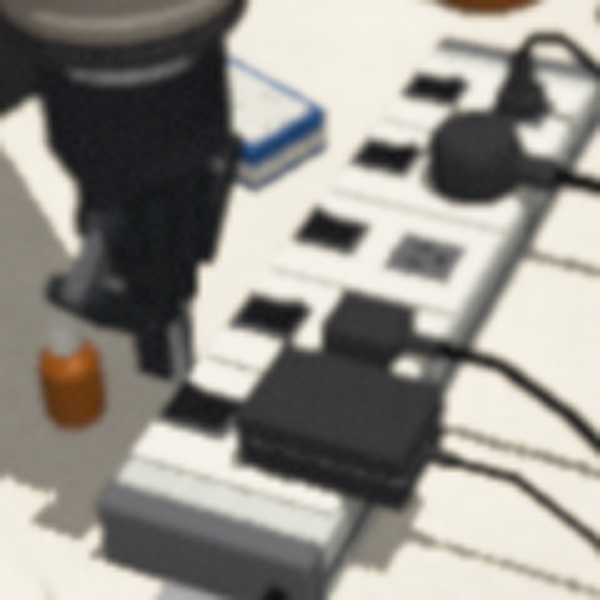

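The stand rocker at (270,312) now has the on shape, and the tip sits over the front of the camera rocker. The oil bottle is clear in depth and height. I'll press the camera.

step_arm(claw=[0,0,0,0,0,0,0,0], travel=[[0,4,0],[0,8,0],[0,10,0],[0,11,0],[0,12,0],[0,13,0],[0,14,0],[0,14,0]], twist=[[0,0,0],[0,0,0],[0,0,0],[0,0,0],[0,0,0],[0,0,0],[0,0,0],[0,0,0]])

```text
time: 14.65
tool_pos: [0.5565, -0.2131, 0.0267]
tool_rot: [-0.425, -0.565, 0.565, 0.425]
force: [-2.8, 0.2, 3.1]
finger_gap: -0.0002
```

step_arm(claw=[0,0,0,0], travel=[[0,1,0],[0,2,0],[0,3,0],[0,3,0]], twist=[[0,0,0],[0,0,0],[0,0,0],[0,0,0]])

```text
time: 15.15
tool_pos: [0.5567, -0.213, 0.0237]
tool_rot: [-0.425, -0.565, 0.565, 0.425]
force: [-3.0, -0.2, 3.8]
finger_gap: -0.0002
```

step_arm(claw=[0,0,0,0], travel=[[0,1,0],[0,1.8,0],[0,1.8,0],[0,1.8,0]], twist=[[0,0,0],[0,0,0],[0,0,0],[0,0,0]])

```text
time: 15.65
tool_pos: [0.5567, -0.213, 0.0222]
tool_rot: [0.425, 0.565, -0.565, -0.425]
force: [-5.3, -0.5, 9.8]
finger_gap: 0.0001
```

step_arm(claw=[0,0,0,0,0,0,0], travel=[[0,-15,0],[0,-60,0],[0,-115,0],[0,-170,0],[0,-200,0],[0,-200,0],[0,-200,0]], twist=[[0,0,0],[0,0,0],[0,0,0],[0,0,0],[0,0,0],[0,0,0],[0,0,0]])

```text
time: 16.52
tool_pos: [0.5565, -0.2126, 0.2217]
tool_rot: [0.425, 0.565, -0.565, -0.425]
force: [0.5, 0.5, -0.2]
finger_gap: -0.0001
```

```bash
python3 - <<'E'
from h import *
print(ctrl.read_state()["tool_pos"],ctrl.read_state()["force"])
b=ctrl.capture("scene")
cv2.imwrite("pics/c9.png",cv2.resize(b[160:300,140:280,::-1],None,fx=4.2,fy=4.2,interpolation=cv2.INTER_CUBIC))
E
```

```text
[ 0.5565 -0.2126  0.2217] [ 0.4765  0.5234 -0.1558]
```

View pics/c9.png

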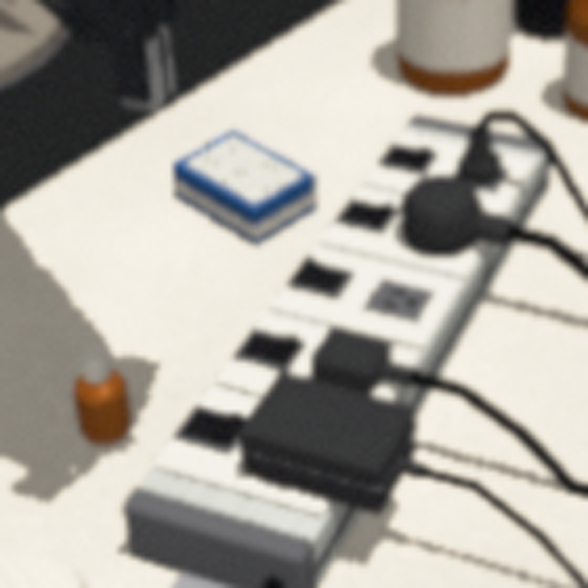

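The lamp (367,215), stand (268,348) and camera (212,428) rockers all show the on shape, like the warmer. The spare (320,278) is unchanged, and the slide box and oil bottle stand where they were. The robot is clear, so I'm handing in.

```bash
python3 -c "
from station import ctrl
print(ctrl.finish_job())"
```

```text
the job is handed in; nothing more can be done
None
```

I pressed the three switches on with the shut fingertips in the required order: lamp, then stand, then camera. I then lifted clear and handed the job in at about 16.6 s of the 35 s allowed.

- **Forces:** each rocker began to tip at about 3 N. I pressed each to about 10–11.5 N at the bottom, well under the 25 N limit.
- **Last picture:** the lamp, stand and camera rockers look on, like the slide warmer's. The spare looks unchanged, and the slide box and oil bottle stand where they were. At the end the arm was clear, with no force on it.
- **Not checked:** the reagent bottle and lidded cup were not fully in the last picture. No unexpected contact force showed in the readings at the end of each move.
- **One disagreement:** the real fingertip sat about 22–28 mm above the reported TCP (tool tip position). The scene camera showed it, and contact came at a reported height of about 29 mm instead of 52 mm. I found the true height by descending in small steps with force readings. The position over the rockers agreed with the cameras to within about 2 mm.

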